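Tare the bakery scale that holds the empty cake tin

ROBOT

A 7-joint arm with a two-finger parallel gripper is mounted at the origin on the work surface. World frame = base frame: x ahead of the robot, y to its left, z up, the work surface at z = 0. Lengths are in mm, angles in rad, forces in N, time in s.
With the tool pointing down it reaches from about 425 to 950 mm from the base axis. Payload 16.7 kg.
Tool frame: the origin (TCP) lies on the centre line of the jaws, within the pads' length; the fingertips stand 14 mm ahead of it and the grasp point (between the pads) lies 5 mm behind it; z points along the fingers, y is the line along which they close (so a half turn about z gives the same grasp; the last joint's range is limited). The gripper opens to 94 mm and grips with 3 to 60 N. Pads are 16 mm wide; open, the fingers measure 119 mm over their backs; the gripper's body (75 mm by 177 mm) begins 78 mm behind the grasp point.
Start: joints at [-1.272, 0.426, 0.074, 1.606, -0.034, 1.111, -0.067], TCP at [292.263, 608.406, 219.467] pointing down, gripper open.
Joint ranges: [-2.85, 2.85], [-0.5, 2.14], [-1.23, 1.37], [0.21, 2.46], [-1.02, 4.16], [0.16, 2.05], [-2.73, 2.73]. Speed limits (rad/s): [1.89, 1.89, 2.39, 2.39, 3.01, 3.01, 3.01].

INTERFACE

Orientations are given as a unit quaternion [w, x, y, z].
In Python, from station import sense, capture, calibration, job_done gives the robot as it stands. The module is installed in compiled form; this text tells all that it offers.
- The arm moves only by the tool move_arm, never from a script. Its argument "rows" is a list that holds one entry, the list of rows, each a list of 7 numbers: the closure, from -1 (fully open) to 1 (shut), so that 0 is half open, then the shift along the tool's x, y, z in m, then the turn, a rotation vector about the tool's x, y, z in degrees. In form: [[[hand, tx, ty, tz, wx, wy, wz], ...]]. A call has 1 to 12 rows; each row shifts and turns the commanded pose from where the row before left it, along the tool's axes as they then stand; what a row does not reach is not made up. A row lasts 1/8 s, in which the tool goes at most 62.5 mm and 10.7 degrees, less where a joint would pass 70% of its speed; a pose out of reach is approached as far as the arm can. A call with a gripper value outside its range is refused whole. The fingers move at their own pace and stop on an object; the grip force is fixed at half the most. Time passes only in rows, so rows that do not move let the fingers close. It gives the time, the measured TCP pose, the force, the opening and the grip force at its end, in the units of the state.
- sense(): the state, without advancing time (a new reading comes with each control period).
- capture(name): name is "scene" or "top" or "wrist"; returns the picture (420x560x3 uint8, red, green, blue); there is no depth.
- calibration(name): a dict with "camera_matrix" (3x3 intrinsics, pixels), "eye" and "orientation" of the camera in the world. Camera axes: x right, y down, z forward; pixel columns grow to the right and rows downward; lengths in mm; the calibration is good to about 2 mm. A picture is of the moment at which its call begins: read the wrist's pose just before it. calibration takes no time and is no camera call; for the wrist camera it gives the pose at the moment of the call.
- job_done(): hands the job in; it is judged then, once.
The state is a dict: "t": time; "joint_positions": joint angles; "qd": joint speeds; "effort": joint torques, N m; "tool_pos": TCP position; "ee_rot": TCP orientation; "contact_force": force on the tool from outside, world axes, zero at the start; "torque": the same for the moment, N m; "grip_width": finger opening in mm; "gripper_force": force on a finger pad.
Only numpy, scipy, OpenCV 4.12 (cv2) and the standard library are available. Lean on these libraries where they do the work, as an engineer would, in place of code of your own. Each camera call takes 0.05 s, during which the arm holds its last target. There are 200 camera calls.

TASK

Two like counter scales stand side by side: one has an empty round cake tin on its pan, the other a loaf of bread. Tare the scale with the tin: turn the knob in the middle of its dial until the pointer stands at the zero mark, the one broad long mark on the dial, then let go. Leave the tin standing where it is on its pan, and do not turn the other scale's knob.

Things in the scene. Friction and masses are not known exactly. Their poses are not given: they have to be found in the camera images.
- tare (a joint): Tare knob of the scale with the tin, turning about the vertical. 0 = pointer at the zero mark (16 x 8 mm, at the dial's edge on the side away from the pan; other marks are fine ticks); positive = pointer clockwise of it seen from above (rad). Starts at 0.5 to 1.4, turns freely past zero (stops at -1.7 and 1.7); friction about 0.06 N m, no spring: it stays where it is left.
- tare_grip (a point): Grip point of that knob: on its axis, in the upright black bar grip 46 mm long, 14 mm thick, 38 mm tall; 12 mm below the bar's top, 24 mm above the knob's round skirt (52 mm across), 31 mm above the white dial (148 mm across). z is up; x lies along the bar towards the pointer's tip, turning with the knob: pinch across y. The flat black pointer reaches 54 mm from the axis on one side.
- tin_mid (a point): Centre, half-way up, of the empty round dark steel cake tin, 104 mm across and 45 mm tall, loose on the pan of the scale to be tared; z up. The scale is a fixed low metal box 360 x 190 mm, 56 mm tall; its round pan (176 mm across, top at height 90 mm) is centred 180 mm from the knob's axis, on the robot's side.
- other_tip (a point): Tip of the pointer of the other scale's knob, 54 mm from that knob's axis. That scale is of the same make, stands fixed on the other side and carries a loaf; its knob is to be left as it is. x points outward along the pointer, z up.
Things that resemble listed ones, but are neither listed nor needed, are in the scene too. What is shaped like the part that bears tin_mid but green is not meant.

How it is judged (in metres and radians):
At the end, for the whole second after the job is handed in: The pointer of the scale with the tin rests within 10 degrees of the zero mark; the tin stands upright on its pan within 20 mm of where it was; the other scale's pointer tip is within 10 mm (about 10 degrees) of where it was (value of joint tare between -0.175 and 0.175 rad and velocity of joint tare between -0.05 and 0.05 rad/s and distance of tin_mid from where it was at the start of the episode below 0.02 m and angle between tin_mid's own z axis and vertical below 0.1 rad and distance of other_tip from where it was at the start of the episode below 0.01 m); the robot touches nothing.
It fails at once if the tin is shifted by more than 20 mm (distance of tin_mid from where it was at the start of the episode above 0.02 m).
It fails at once if the other scale's knob is turned (pointer tip moved by more than 10 mm) (distance of other_tip from where it was at the start of the episode above 0.01 m).
It also fails if it takes over 35 s, if anything falls off the work surface, if the arm or the gripper's body presses on something with over 40 N, if the wrist force passes 120 N, or if a joint passes its speed limit or range.

## Working session

There is one attempt and no reset: what is moved stays moved. The work goes in short steps, Python scripts to look and compute and a tool call to move; the robot and the scene stay as the last step left them, time stands still between calls to the robot, and variables do not carry over. Pictures are saved under pics/ and viewed, at most 10 in all, crops included, and the job is handed in when it is done.

Besides the shell and the picture viewer there is one more tool, called in YAML: its name, and indented under it one key for each argument. move_arm: Moves the arm, as the interface text tells. Its arguments: {"type":"object","properties":{"rows":{"type":"array","items":{"type":"array","items":{"type":"array","items":{"type":"number"}}}}},"required":["rows"]}

```bash
mkdir -p pics; python3 - <<'E'
from station import *
import cv2
for n in("scene","top"):
    cv2.imwrite(f"pics/{n}0.png",cv2.cvtColor(capture(n),cv2.COLOR_RGB2BGR)); c=calibration(n); print(n,c)
s=sense();print(s["t"],s["tool_pos"],s["ee_rot"],s["grip_width"])
E
```

```text
scene {'camera_matrix': array([[390.57060056,   0.        , 277.51602316],
       [  0.        , 390.57060056, 204.80990546],
       [  0.        ,   0.        ,   1.        ]]), 'eye': array([1143.43431384,  478.5821352 ,  831.27737273]), 'orientation': array([-0.17567317,  0.44371998,  0.81065224, -0.33925574])}
top {'camera_matrix': array([[389.45937374,   0.        , 271.37840465],
       [  0.        , 389.45937374, 209.44335895],
       [  0.        ,   0.        ,   1.        ]]), 'eye': array([ 415.8781273 ,   59.48994258, 1018.7694129 ]), 'orientation': array([-0.03248422,  0.70708593, -0.70592077,  0.02549738])}
0.1 [292.09698171 608.08952033 218.84378707] [-1.05235124e-04  2.22038550e-01  9.75037707e-01 -5.84137604e-04] 93.87624339477968
```

View pics/scene0.png

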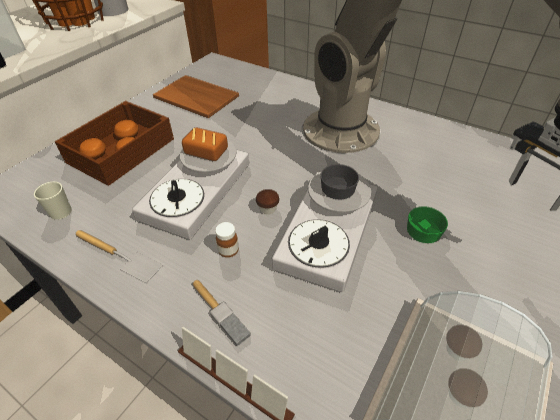

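View pics/top0.png

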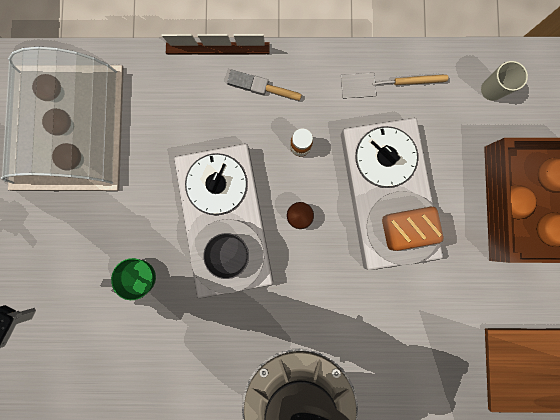

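The top view shows the dark steel tin at (226,256) on the left scale, whose dial is at (216,183). The loaf is on the right scale at (413,228), with its dial at (387,156). The green pot at (133,279) is a decoy, standing on the table. The target is therefore the left knob. I'll measure it and confirm in an enlarged crop.

```bash
cat > h.py <<'E'
import numpy as np, cv2
from station import *
from scipy.spatial.transform import Rotation as R
def rot(q): return R.from_quat([q[1],q[2],q[3],q[0]]).as_matrix()
def ray(c,px,z):
    d=rot(c["orientation"])@np.linalg.solve(c["camera_matrix"],[px[0],px[1],1.]); e=c["eye"]
    return e+d*(z-e[2])/d[2]
def proj(c,p):
    q=c["camera_matrix"]@(rot(c["orientation"]).T@(np.asarray(p,float)-c["eye"])); return q[:2]/q[2]
E
python3 - <<'E'
from h import *
im=cv2.imread("pics/top0.png"); c=calibration("top")
o=(176,143); cr=im[143:223,176:256]; cv2.imwrite("pics/crop.png",cv2.resize(cr,None,fx=7,fy=7,interpolation=cv2.INTER_CUBIC))
for box in((176,143,256,223),(347,116,427,196)):
    g=im[box[1]:box[3],box[0]:box[2]].min(2); m=(g>215).astype(np.uint8)
    k=max(cv2.findContours(m,cv2.RETR_EXTERNAL,cv2.CHAIN_APPROX_NONE)[0],key=cv2.contourArea)
    e=cv2.fitEllipse(cv2.convexHull(k)); ctr=np.array(e[0])+box[:2]; print("px",ctr,e[1],"world",ray(c,ctr,58))
    print("diam",np.array(e[1])/389.46*(1018.8-58))
# tin rim
P=ray(c,(226,256),135);print("tin",P)
# overlap rectify dial plane: dark radial profile
    
g=cv2.cvtColor(im,cv2.COLOR_BGR2GRAY)
C=ray(c,(216.5,183.3),58)
E
```

```text
px [215.58712769 183.71250916] (57.67329406738281, 58.63911056518555) world [559.02922971 208.26690868  58.        ]
diam [142.28033929 144.663014  ]
px [386.65102386 156.51159668] (57.20122528076172, 58.90978240966797) world [ 627.77528787 -218.38905933   58.        ]
diam [141.11574295 145.33076295]
tin [382.94610978 170.52990917 135.        ]
```

View pics/crop.png

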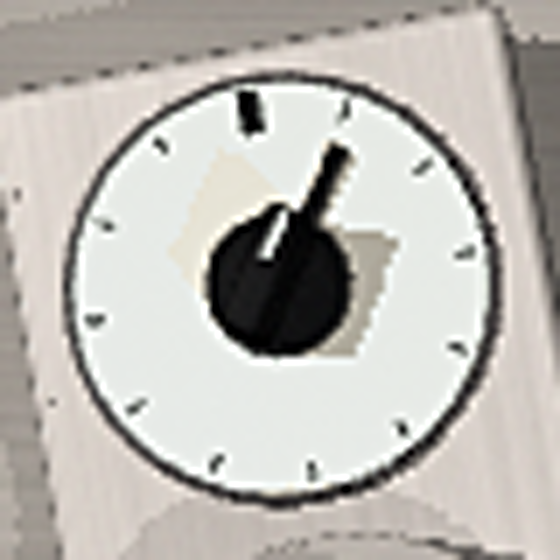

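The crop confirms the target: broad mark at the top (251,111) and pointer tip at (340,150), about 33° clockwise of it. The knob axis is near (559,208), and its distance to the tin comes out at 180 mm, as stated. I'll move above it.

move_arm:
  rows:
    - [[-1,-0.0414,-0.0245,0,0,0,0],[-1,-0.0414,-0.0245,0,0,0,0],[-1,-0.0414,-0.0245,0,0,0,0],[-1,-0.0414,-0.0245,0,0,0,0],[-1,-0.0414,-0.0245,0,0,0,0],[-1,-0.0414,-0.0245,0,0,0,0],[-1,-0.0414,-0.0245,0,0,0,0],[-1,-0.0414,-0.0245,0,0,0,0],[-1,-0.0414,-0.0245,0,0,0,0],[-1,-0.0414,-0.0245,0,0,0,0],[-1,0,0,0,0,0,0],[-1,0,0,0,0,0,0]]

```text
t: 1.6
tool_pos: [558.9, 208.8, 219.2]
ee_rot: [-0.0, 0.222, 0.975, -0.0]
contact_force: [-0.2, 1.3, 0.2]
grip_width: 93.9
gripper_force: 0.0
```

```bash
python3 - <<'E'
from h import *
s=sense(); c=calibration("wrist"); cv2.imwrite("pics/w1.png",cv2.cvtColor(capture("wrist"),cv2.COLOR_RGB2BGR))
print(s["t"],s["tool_pos"],s["ee_rot"],c["eye"]); np.save("c1.npy",c,allow_pickle=True)
t=calibration("top")
f=lambda p,z:ray(t,(176+(p[0]+.5)/7-.5,143+(p[1]+.5)/7-.5),z)
C=ray(t,(215.59,183.71),58)
for p,z in(((251,111),58),((340,150),62),((279,286),65)):
    d=f(p,z); print(d,np.linalg.norm((d-C)[:2]),np.degrees(np.arctan2(*(d-C)[1::-1])))
E
```

```text
1.6 [558.90419009 208.78545454 219.16698684] [-3.60680489e-04  2.22001316e-01  9.75046297e-01 -6.63752372e-05] [490.93814394 242.11752624 384.30699414]
[622.94911815 219.58685162  58.        ] 64.90952606815604 10.049843169730623
[608.00286492 186.98001315  62.        ] 53.3912825048423 -23.488402704877682
[558.6948208  207.58564347  65.        ] 0.7553900552128833 -116.81138195380245
```

View pics/w1.png

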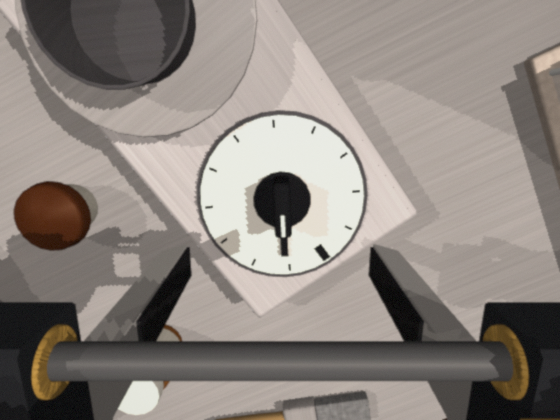

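The wrist view shows the dial centred near (282,194), the pointer tip at (284,254) and the broad mark at (322,253). The bar is already almost along tool x.

```bash
python3 - <<'E'
from h import *
c=np.load("c1.npy",allow_pickle=True).item(); im=cv2.imread("pics/w1.png")
m=(im.min(2)>195).astype(np.uint8); m[:, :190]=0; m[300:]=0; m[:100]=0;m[:,372:]=0
n,l,st,ce=cv2.connectedComponentsWithStats(m); i=1+np.argmax(st[1:,4]); k=np.argwhere(l==i)[:,::-1].astype(np.int32)
e=cv2.fitEllipse(cv2.convexHull(k)); print(e)
C=ray(c,e[0],58);print("C",C)
for n,p,z in(("mark",(322,253),58),("tip",(284.5,255),62),("skirt",(281.5,199),68),):
    d=ray(c,p,z); print(n,d,np.linalg.norm((d-C)[:2]),np.degrees(np.arctan2(*(d-C)[1::-1])))
# grip-top ridge line (white line on bar top): from (282,214) to (284,235), z=101
a,b=ray(c,(282,214),101),ray(c,(284,236),101);print(a,b)
E
```

```text
((281.6384582519531, 194.15301513671875), (158.04483032226562, 162.07626342773438), 88.47193145751953)
C [558.09867199 211.49998891  58.        ]
mark [626.5595327  221.32750607  58.        ] 69.16263110821217 8.168970104545815
tip [611.42520068 188.90361629  62.        ] 57.91644600244701 -22.96412455859601
skirt [559.95760206 210.42393482  68.        ] 2.147909071491803 -30.064690977108906
[564.0988899  208.73633301 101.        ] [581.64988523 202.13794133 101.        ]
```

move_arm:
  rows:
    - [[-1,0,0,0.033,0,0,-2.5],[-1,0,0,0.04,0,0,0],[-1,0,0,0.04,0,0,0],[-1,0,0,0.02,0,0,0],[-1,0,0,0,0,0,0],[1,0,0,0,0,0,0],[1,0,0,0,0,0,0],[1,0,0,0,0,0,0],[1,0,0,0,0,0,0],[1,0,0,0,0,0,0],[1,0,0,0,0,0,0],[1,0,0,0,0,0,0]]

```text
t: 3.15
tool_pos: [559.3, 208.3, 86.4]
ee_rot: [-0.0, 0.201, 0.98, -0.0]
contact_force: [0.1, 0.6, -0.1]
grip_width: 27.4
gripper_force: 0.0
```

move_arm:
  rows:
    - [[1,0,0,0,0,0,0],[1,0,0,0,0,0,0],[1,0,0,0,0,0,0],[1,0,0,0,0,0,0]]

```text
t: 3.65
tool_pos: [560.0, 210.1, 86.6]
ee_rot: [0.001, 0.2, 0.98, 0.001]
contact_force: [4.7, 8.7, -6.6]
grip_width: 14.2
gripper_force: 30.0
```

The grip is on the 14 mm bar. I'll centre it and turn 33° counter-clockwise.

move_arm:
  rows:
    - [[1,0,0.0015,0,0,0,0],[1,0,0,0,0,0,-5.5],[1,0,0,0,0,0,-5.5],[1,0,0,0,0,0,-5.5],[1,0,0,0,0,0,-5.5],[1,0,0,0,0,0,-5.5],[1,0,0,0,0,0,-5.5],[1,0,0,0,0,0,0],[1,0,0,0,0,0,0]]

```text
t: 4.78
tool_pos: [560.1, 210.0, 86.6]
ee_rot: [0.0, -0.085, 0.996, 0.0]
contact_force: [1.7, 4.3, -0.6]
grip_width: 13.9
gripper_force: 30.0
```

```bash
python3 - <<'E'
from h import *
s=sense(); c=calibration("wrist"); cv2.imwrite("pics/w2.png",cv2.cvtColor(capture("wrist"),cv2.COLOR_RGB2BGR))
print(s["t"],s["tool_pos"],s["contact_force"],s["torque"]); np.save("c2.npy",c,allow_pickle=True)
E
```

```text
4.775 [560.09476395 209.96962497  86.55757492] [ 1.67116508  4.3109178  -0.55001829] [ 0.97485133 -0.44363943  0.02235555]
```

View pics/w2.png

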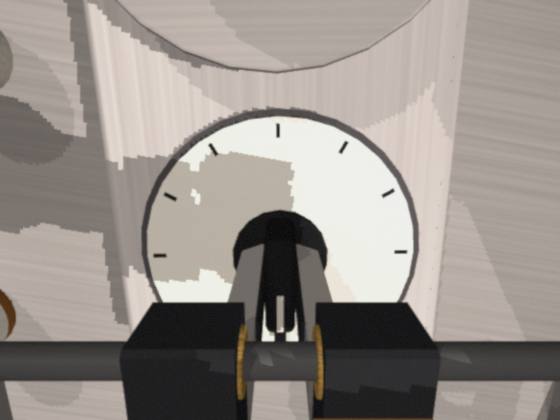

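The bar at (280,220–330) lines up with the tick opposite the zero mark at (278,130). I'll let go, rise and check.

move_arm:
  rows:
    - [[-1,0,0,0,0,0,0],[-1,0,0,0,0,0,0],[-1,0,0,0,0,0,0],[-1,0,0,0,0,0,0],[-1,0,0,0,0,0,0],[-1,0,0,-0.03,0,0,0],[-1,0,0,-0.04,0,0,0],[-1,0,0,-0.04,0,0,0],[-1,0,0,-0.04,0,0,0],[-1,0,0,0,0,0,0],[-1,0,0,0,0,0,0]]

```text
t: 6.2
tool_pos: [559.6, 209.6, 235.9]
ee_rot: [-0.0, -0.086, 0.996, -0.0]
contact_force: [-0.9, -0.6, -0.5]
grip_width: 94.0
gripper_force: 0.0
```

```bash
python3 - <<'E'
from h import *
s=sense(); print(s["t"],s["tool_pos"],s["contact_force"])
im=cv2.cvtColor(capture("wrist"),cv2.COLOR_RGB2BGR); cv2.imwrite("pics/w3.png",im)
E
```

```text
6.2 [559.61394701 209.56951602 235.9019908 ] [-0.88448661 -0.62845742 -0.53039326]
```

View pics/w3.png

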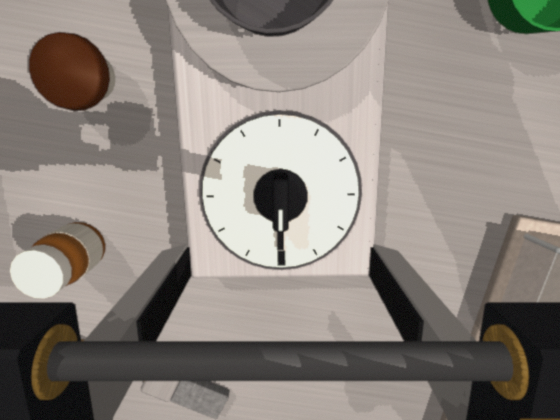

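The pointer, at (281,245), lies in line with the broad mark at (281,258). The gripper is clear and the tin is in place.

```bash
python3 -c "
from station import *
print(job_done())"
```

```text
the job is handed in; nothing more can be done
None
```

I turned the knob on the tin's scale about 33° until the pointer lined up with the zero mark, then let go and handed the job in at about 6 s; no verdict came back, but the last picture showed the pointer on the mark and the tin on its pan, and the arm never went near the other scale.

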